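# Clip the spice jars into the travel rack

### The job

Pack the spice rack for the road. Its right-hand clip has been left crowded against the jar in the middle: slide that clip along the rail until it meets the end board, then back it off about a finger's width so that a jar there can still be got hold of. Then push the two spice jars that stand on the near side of the table (not those along its back) sideways into the empty clips until they snap home, one in the left clip and one in the right-hand clip, each upright with its foot down on the rack's base board; leave the middle jar clipped and do not disturb the clay cup or the red-lidded jar standing near them.

Things in the scene. Friction and masses are not known exactly. Their poses are not given: they have to be found in the camera images.
- rack: Fixed low wooden rack, 300 mm long (its y), 80 deep (its x). Origin: underside of the base, below the row of jar axes, mid-length. x runs from the open front (robot's side) to the back, y to the left end, z up. Base board 10 mm thick, no lip, from x = -34 to +46. End boards 78 mm high, inner faces at y = +138 and -138. On a rail behind the jars sit three spring clips, mouths to -x.
- left_seat (a point): Seat of the empty left clip (rack y = +100 mm): where a jar's middle lies when seated, foot on the base board; 62.5 mm above the table. Rack axes. Each clip: two steel jaws 44 to 76 mm above the table, lips flared to 25 mm either side, beginning 27 mm before the seat. A jar pushed level along +x, foot 0 to 5 mm above the base board, spreads them (8 mm each; about 4 to 10 N) and snaps in.
- middle_seat (a point): Seat of the middle clip (rack y = +12 mm), which already holds spice jar 3. Rack axes. Each clip has a black back plate 54 mm wide, its top 80 mm above the table, and a steel hold-down strip 14 mm wide that rises 30 mm behind the seat's axis and reaches forward over the cap, 6 mm above it (121 to 126 mm above the table), to 3 mm behind the axis; so no jar goes in from above.
- end_seat (a point): The same point for the right-hand, sliding clip; it moves with that clip. Axes as the rack's.
- end_tab (a point): Middle of the black thumb tab on the sliding clip: 12 mm thick (rack x), 20 mm wide (rack y), rising from 80 to 110 mm above the table, 51 mm behind the seat's axis (the hold-down strip stands 20 mm in front of it). This point is 95 mm above the table. Rack axes. It can be pinched from above across its width or pushed sideways.
- end_clip (a joint): Position of the right-hand clip on the rail in m: 0 is nearest the middle clip (58 mm between seats), it grows as the clip moves along the rack's -y and ends at 0.065, where the clip meets the right end board. So the gap to the end board is 0.065 minus this value. It slides with about 3 N of friction and stays where it is left.
- spice_1_mid (a point): Spice jar 1, loose, standing on the near side of the table: round glass jar with a dark cap, 41 mm across all the way up, 105 mm high, about 0.11 kg. Point on its axis half-way up (52.5 mm above its foot); z along the jar, up.
- spice_1: The same jar 1, origin at the centre of its foot.
- spice_2_mid (a point): Spice jar 2, same shape and size, loose on the table; point on its axis half-way up. Either jar may go in either clip.
- spice_2: The same jar 2, origin at the centre of its foot.
- spice_3_mid (a point): Spice jar 3, same shape and size, already standing in the middle clip; point on its axis half-way up.
- spice_3: The same jar 3, origin at the centre of its foot.
- clay_cup: Bystander: brown clay cup with a handle, 68 x 100 mm and 78 mm high, origin at the centre of its foot; loose on the table.
- red_jar: Bystander: short jar with a red lid, 60 mm across and 86 mm high, origin at the centre of its foot; loose on the table.

How it is judged:
By the outcome, as a careful person would: the job done as asked, in the order asked, and still so for the second after the job is handed in, with the robot touching nothing.
It also fails if it takes over 69 s, if anything falls off the work surface, if the arm or the gripper's body presses on something with over 40 N, if the wrist force passes 120 N, or if a joint passes its speed limit or range.

### The arm

A 6-joint arm with a two-finger parallel gripper is mounted at the origin on a cart in front of the work surface, level with it; the furniture and walls round the work are solid. World frame = base frame: x ahead of the robot, y to its left, z up, the work surface at z = 0. Lengths are in mm, angles in rad, forces in N, time in s.
With the tool pointing down it reaches from about 275 to 1000 mm from the base axis. Payload 8.4 kg.
Tool frame: the origin (TCP) lies at the very end of the fingers, on their centre line; the grasp point (between the pads) lies 19 mm behind it; z points along the fingers, y is the line along which they close (so a half turn about z gives the same grasp; the last joint's range is limited). The gripper opens to 85 mm and grips with 20 to 120 N. Pads are 22 mm wide; open, the fingers measure 114 mm over their backs; the gripper's body (76 mm by 85 mm) begins 54 mm behind the grasp point. The pads swing forward as they close: fully open they stand 13 mm farther back than shut.
Start: joints at [-1.34, 0.353, 1.633, -0, 1.155, -0.002], TCP at [144.188, -608.143, 231.281] pointing down, gripper open.
Joint ranges: [-2.63, 2.63], [-0.92, 2.1], [0.06, 2.66], [-1.3, 4.44], [0, 2.69], [-3.02, 3.02]. Speed limits (rad/s): [2.22, 2.22, 2.79, 3.14, 3.14, 3.14].

### API

Orientations are given as a 3x3 rotation matrix whose columns are the frame's x, y, z axes.
In Python, from workcell import ctrl gives the robot as it stands. Calls block until the motion is done:
- ctrl.move_ptp(position, orientation): joint-space move of the TCP to a pose.
- ctrl.line_to(position, attitude=None, velocity=150, max_force=None): straight line of the TCP; attitude=None keeps the orientation; velocity is the mean speed in mm/s. With max_force (N) it stops when the force on the tool has changed by that much, and returns True; else False.
- ctrl.move_joints(angles): joint-space move.
- ctrl.command_gripper(opening, grip_force=None): finger opening in mm; grip_force is the grip in N (None keeps the last); returns when the fingers have stopped.
- ctrl.dwell(seconds).
- ctrl.ik(position, orientation): joint angles nearest the present ones, or None.
- ctrl.get_state(): the state.
- ctrl.read_camera(name): name is "side" or "top"; returns the picture (400x640x3 uint8, red, green, blue); there is no depth.
- ctrl.camera_model(name): a dict with "fx", "fy", "cx", "cy" (pixels), "position" and "rotation" of the camera in the world. Camera axes: x right, y up, looking along -z (the intrinsics and any distortion apply to the point x, -y, -z); pixel columns grow to the right and rows downward; lengths in mm; the calibration is good to about 2 mm. A picture is of the moment at which its call begins. camera_model takes no time and is no camera call.
A pose or a line that the arm cannot do raises ctrl.MotionError and nothing moves.
- ctrl.hand_in(): hands the job in; it is judged then, once.
Trained networks look in the newest picture that a camera, given by its name, has taken for a name from the list of things; names that differ only in an ending like _2 or _b are one class to them, and where a whole thing is asked for, a point or a joint stands for the part that bears it (a point fixed in the world has none). Each returns a list of dicts, best first, with "score" (0 to 1); they miss things now and then, are a little off and sometimes report something else, mostly with a low value. They report only what shows in the picture. A call takes as long as a camera call.
- ctrl.find_in(camera, name): "at" ([column, row] in pixels, amid what is visible of it).
- ctrl.silhouettes(camera, name): "pixels" (400x640 bool, what is visible of it) and "at" ([column, row] in pixels, amid what is visible of it).
- ctrl.spot_point(camera, name): "at" ([column, row] in pixels: a listed point, or the origin of a listed thing).
The state is a dict: "time_s": time; "qpos": joint angles; "qd": joint speeds; "tau": joint torques, N m; "ee_pos": TCP position; "eef_rot": TCP orientation; "wrist_force": force on the tool from outside, world axes, zero at the start; "ft_torque": the same for the moment, N m; "finger_gap": finger opening in mm; "gripper_force": force on a finger pad.
Only numpy, scipy, OpenCV 4.12 (cv2) and the standard library are available. Lean on these libraries where they do the work, as an engineer would, in place of code of your own. Each camera call takes 0.05 s, during which the arm holds its last target. There are 200 camera calls.

## Working session

There is one attempt and no reset: what is moved stays moved. The work goes in short steps, each a Python script; the robot and the scene stay as the last script left them, time stands still between calls to the robot, and variables do not carry over. Pictures are saved under pics/ and viewed, at most 10 in all, crops included, and the job is handed in when it is done.

```bash
ls; mkdir -p pics
python3 - <<'E'
from workcell import ctrl
import cv2,numpy as np
for c in ("side","top"):
    im=ctrl.read_camera(c); cv2.imwrite(f"pics/{c}0.png",im[:,:,::-1])
    m=ctrl.camera_model(c); print(c,{k:np.round(v,3).tolist() for k,v in m.items() if not isinstance(v,str)})
    for n in ["left_seat","middle_seat","end_seat","end_tab","spice_1_mid","spice_1","rack","clay_cup","red_jar"]:
        print(n,[(np.round(d["at"],1).tolist(),round(d["score"],2)) for d in ctrl.spot_point(c,n)])
print(ctrl.get_state()["time_s"])
E
```

```text
pics
side {'fx': 471.565, 'fy': 471.565, 'cx': 315.51, 'cy': 200.899, 'position': [855.309, 621.785, 1082.861], 'rotation': [[-0.881, -0.396, 0.258], [0.472, -0.732, 0.49], [-0.005, 0.554, 0.833]]}
left_seat [([314.2, 238.8], 0.8)]
middle_seat [([290.1, 211.0], 0.91)]
end_seat [([277.7, 198.5], 0.95)]
end_tab [([264.0, 201.9], 0.85)]
spice_1_mid [([399.1, 260.2], 0.56), ([291.5, 220.7], 0.17)]
spice_1 [([392.1, 271.3], 0.73), ([322.4, 154.0], 0.58), ([296.7, 222.7], 0.54)]
rack [([291.4, 221.0], 0.64)]
clay_cup [([288.7, 122.5], 0.68), ([291.7, 220.2], 0.17)]
red_jar [([445.4, 298.8], 0.79), ([295.7, 222.0], 0.67)]
top {'fx': 445.084, 'fy': 445.084, 'cx': 322.596, 'cy': 193.435, 'position': [447.828, 25.947, 1341.488], 'rotation': [[0.012, 0.998, -0.056], [-1.0, 0.012, -0.006], [-0.005, 0.056, 0.998]]}
left_seat [([295.2, 168.8], 0.57)]
middle_seat [([323.2, 163.3], 0.8)]
end_seat [([345.4, 161.2], 0.73)]
end_tab [([345.1, 145.2], 0.83)]
spice_1_mid [([242.5, 218.2], 0.61)]
spice_1 [([324.7, 164.3], 0.72), ([250.2, 221.8], 0.57), ([380.9, 227.4], 0.51), ([327.4, 167.1], 0.46)]
rack [([326.7, 162.9], 0.91)]
clay_cup [([438.5, 216.3], 0.8)]
red_jar [([204.7, 243.7], 0.73), ([325.7, 168.5], 0.49)]
1.0
```

Run:
```python
import cv2
a=cv2.imread("pics/side0.png")[90:330,200:500];b=cv2.imread("pics/top0.png")[110:270,170:470]
cv2.imwrite("pics/s1.png",cv2.resize(a,None,fx=2.5,fy=2.5,interpolation=2))
cv2.imwrite("pics/t1.png",cv2.resize(b,None,fx=2.6,fy=2.6,interpolation=2))
```

```text
(no output)
```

View pics/s1.png

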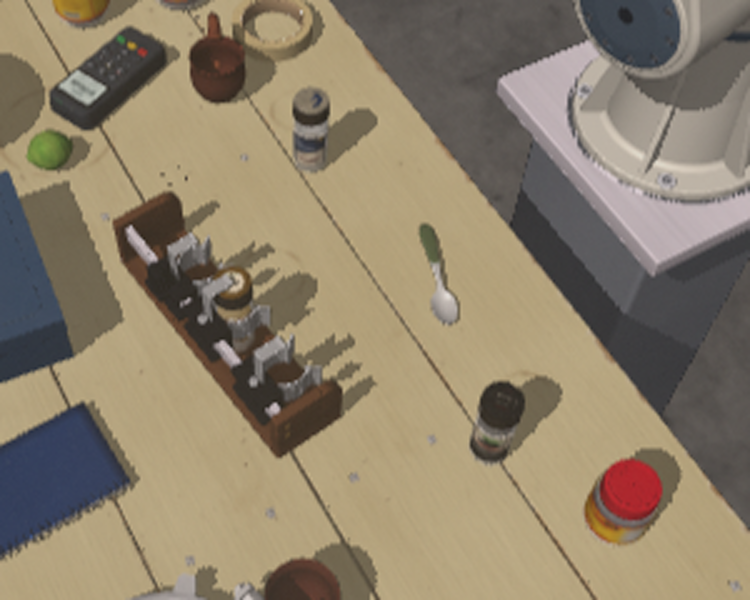

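View pics/t1.png

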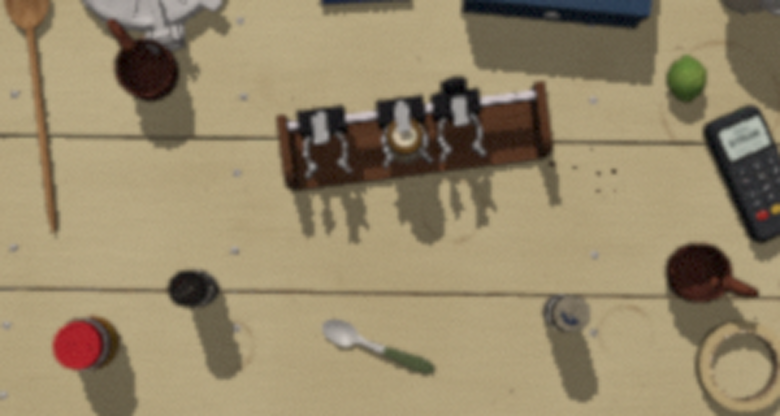

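The side view shows the robot on the right and the rack in the middle. The near jars are at about (398,255) and (323,148), the red jar is at (447,290), and the clay cup is at (288,115). In the top view the jars are at about (243,221) and (388,230). The sliding clip's tab is at about (345,145), close to the middle jar. Next I'll fit the poses to silhouettes and points.

```bash
cat > vis.py <<'E'
from workcell import ctrl
import numpy as np, cv2
from scipy.optimize import least_squares, minimize
M={c:ctrl.camera_model(c) for c in("side","top")}
def proj(c,P):
    m=M[c]; q=(np.atleast_2d(P)-m["position"])@np.array(m["rotation"])
    return np.c_[m["cx"]+m["fx"]*q[:,0]/-q[:,2], m["cy"]-m["fy"]*q[:,1]/-q[:,2]]
def ray(c,uv,z):
    m=M[c]; d=np.array(m["rotation"])@[(uv[0]-m["cx"])/m["fx"],-(uv[1]-m["cy"])/m["fy"],-1]
    p=np.array(m["position"]); return (p+d*(z-p[2])/d[2])
def mask(c,hulls):
    im=np.zeros((400,640),np.uint8)
    for P in hulls:
        h=cv2.convexHull((proj(c,P)*16).astype(np.int32)); cv2.fillConvexPoly(im,h,255,cv2.LINE_AA,4)
    return im/255.
def cyl(x,y,r,h,z0=0):
    a=np.linspace(0,2*np.pi,40); o=np.ones(40)
    return np.r_[np.c_[x+r*np.cos(a),y+r*np.sin(a),z0*o],np.c_[x+r*np.cos(a),y+r*np.sin(a),(z0+h)*o]]
def rackpt(p,P):
    c,s=np.cos(p[2]),np.sin(p[2]); P=np.atleast_2d(P).astype(float)
    return np.c_[p[0]+c*P[:,0]-s*P[:,1],p[1]+s*P[:,0]+c*P[:,1],P[:,2]]
E
cat > loc.py <<'E'
from vis import *
for c in M: ctrl.read_camera(c)
tgt={}
for c in M:
    for n in ("spice_1","red_jar","clay_cup"):
        for d in ctrl.silhouettes(c,n):
            if d["score"]<.3: continue
            print(c,n,np.round(d["at"],1),round(d["score"],2),d["pixels"].sum(),np.round(ray(c,d["at"],50)[:2]))
            tgt.setdefault(n,[]).append((c,d["pixels"],ray(c,d["at"],50)[:2]))
def fit(sil,r,h,x0):
    f=lambda p:sum(np.abs(mask(c,[cyl(*p,r,h)])-px).sum() for c,px in sil)
    r_=minimize(f,x0,method="Nelder-Mead",options=dict(initial_simplex=np.array([x0,x0+[15,0],x0+[0,15]])))
    return np.round(r_.x,1),round(r_.fun)
L=tgt["spice_1"]
for i,(c,px,w) in enumerate(L):
    if c!="side": continue
    for c2,px2,w2 in L:
        if c2=="top" and np.hypot(*(w-w2))<50: print("jar",fit([(c,px),(c2,px2)],20.5,105,w),[fit([s],20.5,105,w) for s in((c,px),(c2,px2))])
obs=[];K={"left_seat":(0,100,62.5),"middle_seat":(0,12,62.5),"end_seat":(0,-46,62.5),"end_tab":(51,-46,95),"rack":(0,0,0)}
for c in M:
    for n in K:
        d=ctrl.spot_point(c,n)
        if d: obs.append((c,n,d[0]["at"]))
def res(p):
    o=[]
    for c,n,uv in obs:
        P=np.array(K[n],float)
        if "end" in n: P[1]-=p[3]
        o+=list(proj(c,rackpt(p,P))[0]-uv)
    return o
s=least_squares(res,[600,0,0,5],loss="soft_l1",x_scale=[1,1,.01,1])
print("rack pts",np.round(s.x,3)); print([(o[0],o[1],np.round(r,1).tolist()) for o,r in zip(obs,np.reshape(res(s.x),(-1,2)))])
print(ctrl.get_state()["time_s"]); print(ctrl.get_state()["eef_rot"])
np.save("rack.npy",s.x)
# overlay
def box(x0,x1,y0,y1,z0,z1): return np.array([(x,y,z) for x in(x0,x1) for y in(y0,y1) for z in(z0,z1)])
p=s.x
tiles=[]
for c,(u,v) in(("top",(270,120)),("side",(235,155))):
    im=cv2.imread(f"pics/{c}0.png")[v:v+110,u:u+130]; im=cv2.resize(im,None,fx=5,fy=5,interpolation=2)
    yt=-46-p[3]
    for B,col in((box(-34,46,138,150,0,78),(0,255,0)),(box(-34,46,-150,-138,0,78),(0,255,0)),(box(45,57,yt-10,yt+10,80,110),(255,0,255)),(box(-34,46,-138,138,0,10),(255,255,0))):
        h=cv2.convexHull(proj(c,rackpt(p,B)).astype(np.float32))
        cv2.polylines(im,[((h-[u-.5,v-.5])*5).astype(int)],True,col,1)
    tiles.append(im)
cv2.imwrite("pics/ov.png",cv2.resize(np.hstack(tiles),(800,338)))
cv2.imwrite("pics/ov_t.png",tiles[0])
cv2.imwrite("pics/ov_s.png",tiles[1])
E
python3 loc.py
```

```text
side spice_1 [322.5 139.4] 0.74 470 [ 417. -165.]
side spice_1 [395.8 257.2] 0.64 546 [441. 252.]
side spice_1 [296.1 210.3] 0.63 300 [594.  15.]
side spice_1 [273.3 199.4] 0.53 486 [631. -44.]
side red_jar [447.9 290.6] 0.68 787 [383. 382.]
side clay_cup [287.7 115.8] 0.88 543 [ 464. -296.]
top spice_1 [386.2 228.1] 0.61 237 [ 422. -151.]
top spice_1 [245.3 220.7] 0.5 227 [438. 257.]
top spice_1 [326.5 164.5] 0.48 183 [605.  23.]
top red_jar [202.6 240.9] 0.81 447 [379. 379.]
top clay_cup [440.2 215.3] 0.59 543 [ 461. -307.]
top clay_cup [330.3 161.1] 0.45 3014 [615.  12.]
jar (array([ 418.4, -153. ]), 93) [(array([ 418. , -154.6]), 60), (array([ 418.2, -152.6]), 34)]
jar (array([438.8, 257.9]), 138) [(array([441.1, 259.6]), 73), (array([438.4, 255.5]), 60)]
jar (array([604.6,  25.9]), 352) [(array([605.3,  23.2]), 274), (array([604. ,  27.1]), 68)]
rack pts [6.10232e+02 1.57890e+01 1.70000e-01 4.45500e+00]
[('side', 'left_seat', [2.2, -2.1]), ('side', 'middle_seat', [0.4, -0.5]), ('side', 'end_seat', [1.6, -0.4]), ('side', 'end_tab', [-4.2, 0.1]), ('side', 'rack', [2.3, 3.3]), ('top', 'left_seat', [-3.6, -2.5]), ('top', 'middle_seat', [2.0, -1.1]), ('top', 'end_seat', [-1.3, 0.7]), ('top', 'end_tab', [0.5, -3.4]), ('top', 'rack', [3.1, -0.3])]
1.9
[[ 9.73027983e-01  2.30687112e-01 -9.18891640e-06]
 [ 2.30687112e-01 -9.73027983e-01  2.34965685e-05]
 [-3.52071726e-06 -2.49825833e-05 -1.00000000e+00]]
```

View pics/ov_t.png

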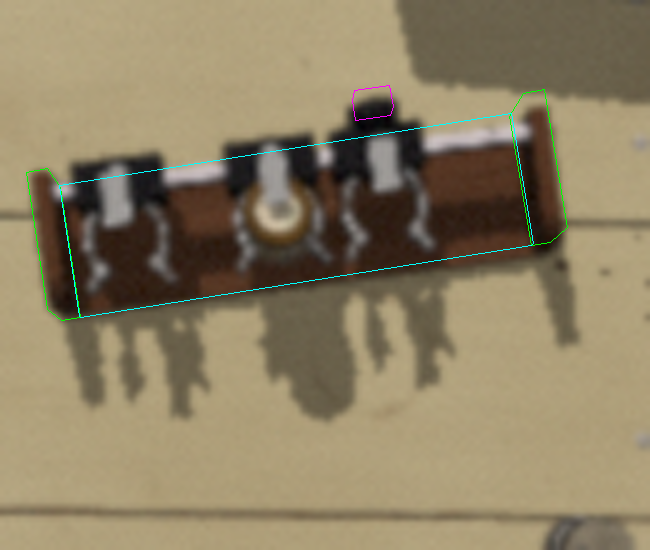

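View pics/ov_s.png

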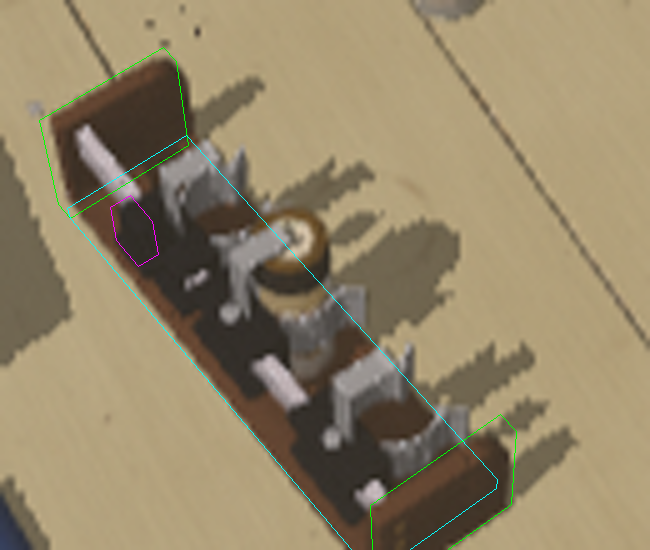

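The overlay shows the fit is off by 5–10 mm: the yaw is too large, and the end boards and tab fall outside their outlines. I'll refit using corners picked from the pictures and the rack silhouettes.

```bash
cat > loc2.py <<'E'
from vis import *
def box(x0,x1,y0,y1,z0,z1): return np.array([(x,y,z) for x in(x0,x1) for y in(y0,y1) for z in(z0,z1)])
S={}
for c in M:
    ctrl.read_camera(c)
    for d in ctrl.silhouettes(c,"rack"):
        print(c,np.round(d["at"]),round(d["score"],2),d["pixels"].sum()); S.setdefault(c,d["pixels"])
def model(p):
    B=[box(-34,46,138,150,0,78),box(-34,46,-150,-138,0,78),box(-34,46,-138,138,0,10)]
    for y in(100,12,-46-p[3]): B.append(box(34,46,y-27,y+27,10,80))
    B.append(box(45,57,-56-p[3],-36-p[3],80,110))
    return B
def hulls(p): return [rackpt(p,b) for b in model(p)]+[cyl(*rackpt(p,(0,12,0))[0,:2],20.5,105,10)]
sils=[S] 
def cost(p,cs): 
    p=np.array(p)*[1,1,.01,1]; return sum(np.abs(mask(c,hulls(p))-S[c]).sum() for c in cs)
for cs in(("top",),("side",),("top","side")):
    x0=np.array([604,14,14,4.]); r=minimize(cost,x0,(cs,),method="Nelder-Mead",options=dict(maxiter=600,initial_simplex=np.vstack([x0,x0+np.diag([6,6,4,5])])))
    print("sil",cs,np.round(r.x,2),r.fun)
p_s=r.x*[1,1,.01,1]
T=lambda x,y:(x/5+270-.5,y/5+120-.5); D=lambda x,y:(x/5+235-.5,y/5+155-.5)
obs=[("top",T(32,172),(46,150,78)),("top",T(52,318),(-34,150,78)),("top",T(545,107),(46,-150,78)),("top",T(562,243),(-34,-150,78)),
("side",D(52,122),(46,-150,78)),("side",D(187,148),(-34,-138,10)),("side",(200+342/2.5-.5,90+405/2.5-.5),(-34,150,0)),("side",(200+280/2.5-.5,90+455/2.5-.5),(46,150,0)),
("top",T(372,108),(51,None,110))]
def res(p):
    p=np.array(p)*[1,1,.01,1]
    return np.concatenate([proj(c,rackpt(p,[P[0],-46-p[3] if P[1] is None else P[1],P[2]]))[0]-uv for c,uv,P in obs])
s=least_squares(res,[604,14,14,4],loss="soft_l1")
print("man",np.round(s.x,2),np.round(res(s.x).reshape(-1,2),1).tolist())
p_m=s.x*[1,1,.01,1]
tiles=[]
for c,(u,v) in(("top",(270,120)),("side",(235,155))):
    im=cv2.resize(cv2.imread(f"pics/{c}0.png")[v:v+110,u:u+130],None,fx=5,fy=5,interpolation=2)
    for p,col in((p_s,(0,255,0)),(p_m,(255,0,255))):
        for i,B in enumerate(hulls(p)):
            if i in(3,4,5): continue
            h=cv2.convexHull(proj(c,B).astype(np.float32)); cv2.polylines(im,[((h-[u-.5,v-.5])*5).astype(int)],True,col,1)
    tiles.append(im[:, :])
cv2.imwrite("pics/ov2.png",cv2.resize(np.vstack(tiles),None,fx=.54,fy=.54,interpolation=3))
np.save("rack_s.npy",p_s);np.save("rack_m.npy",p_m);print(ctrl.get_state()["time_s"])
E
python3 loc2.py
```

```text
side [286. 220.] 0.59 3462
side [296. 209.] 0.55 345
top [332. 161.] 0.89 3069
sil ('top',) [606.88  15.11  14.46   2.11] 314.5686274509804
sil ('side',) [607.51  13.95  13.87   4.24] 632.4862745098039
sil ('top', 'side') [607.19  14.87  14.02   2.27] 948.2745098039215
man [606.06  13.91  15.52   0.71] [[-0.3, 0.7], [-0.5, -0.9], [0.9, -1.3], [1.7, -0.9], [-0.8, -1.9], [1.7, -3.8], [1.0, 3.3], [0.8, 0.6], [0.0, 0.0]]
2.1
```

View pics/ov2.png

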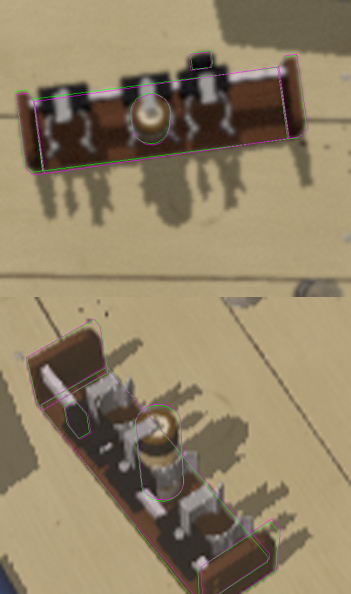

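The silhouette fits of both cameras agree: rack at about (607, 14.6), yaw 0.141, clip at q of about 2 mm. Jar 3 agrees with this too. Sliding the clip to its stop will also calibrate the rack's lateral position exactly.

```bash
cat > arm.py <<'E'
from vis import *
RK=[607.,14.6,.141]
c,s=np.cos(RK[2]),np.sin(RK[2])
R=np.array([[c,s,0],[s,-c,0],[0,0,-1.]])
def W(x,y,z): return rackpt(RK,(x,y,z))[0]
def inrack(P): d=np.array(P)-[RK[0],RK[1],0]; return np.round([c*d[0]+s*d[1],-s*d[0]+c*d[1],d[2]],1)
def st(t=""):
    q=ctrl.get_state(); print(t,round(q["time_s"],1),inrack(q["ee_pos"]),"F",np.round(q["wrist_force"],1),"gap",round(q["finger_gap"],1),"gf",np.round(q["gripper_force"],1)); return q
E
python3 - <<'E'
from arm import *
ctrl.command_gripper(50)
ctrl.move_ptp(W(51,-48,180),R); st()
print(ctrl.line_to(W(51,-48,90),velocity=120,max_force=8)); st("down")
ctrl.command_gripper(0,grip_force=40); st("pinched")
E
```

```text
5.3 [ 50.8 -48.9 180.1] F [ 1.2 -0.3 -0.3] gap 50.2 gf 0.0
False
down 6.2 [ 51.6 -48.1  90.7] F [-0.9  0.8  1.2] gap 49.7 gf 0.0
pinched 6.6 [ 51.6 -48.1  91. ] F [-1.1  0.   6.5] gap 19.0 gf 41.5
```

Run:
```python
from arm import *
p0=np.array(ctrl.get_state()["ee_pos"]); ydir=np.array([-s,c,0])
print(ctrl.line_to(p0-ydir*75,velocity=50,max_force=18)); q=st("stop")
ctrl.dwell(.3); q=st("settled")
```

```text
True
stop 7.7 [  51.5 -110.1   91. ] F [-1.4  6.4  4.8] gap 19.0 gf 41.8
settled 8.0 [  51.5 -110.1   91. ] F [-0.8  4.   5.5] gap 18.9 gf 41.8
```

Run:
```python
from arm import *
p0=np.array(ctrl.get_state()["ee_pos"]); ydir=np.array([-s,c,0])
print(ctrl.line_to(p0-ydir*4,velocity=20,max_force=22)); p1=np.array(st("again")["ee_pos"])
ctrl.line_to(p1+ydir*15.5,velocity=40); st("back"); ctrl.dwell(.2); st()
ctrl.command_gripper(50); st("open")
ctrl.line_to(W(51,-95,200),velocity=250)
a=ctrl.read_camera("side"); b=ctrl.read_camera("top")
cv2.imwrite("pics/c2.png",np.hstack([cv2.resize(x[v:v+110,u:u+130],None,fx=3,fy=3,interpolation=2) for x,u,v in((a,235,155),(b,270,120))])[:,:,::-1])
```

```text
True
again 8.3 [  51.4 -110.1   91. ] F [-1.3  3.   5.2] gap 18.9 gf 41.8
back 8.8 [ 51.5 -94.   91.1] F [0.1 1.1 3.8] gap 18.6 gf 41.7
 9.0 [ 51.5 -94.   91.1] F [0.3 2.9 4.3] gap 19.2 gf 41.8
open 9.4 [ 51.3 -94.7  90.7] F [ 0.4 -0.1 -0.2] gap 49.8 gf 0.0
```

View pics/c2.png

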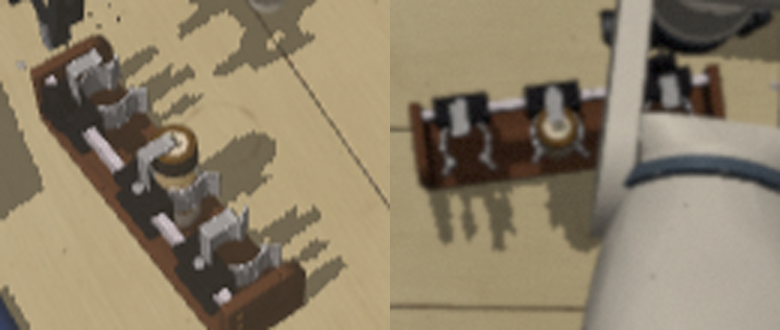

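The clip now sits near the right end board with a gap of about 16 mm, and jar 3 is undisturbed. Next is jar B at (418, -153), into the right-hand clip.

```bash
cat >> arm.py <<'E'
def pick(x,y):
    ctrl.command_gripper(70)
    ctrl.move_ptp([x,y,190],R)
    if ctrl.line_to([x,y,66],velocity=150,max_force=10): st("CONTACT"); return
    ctrl.command_gripper(0,grip_force=90); st("gripped")
    ctrl.line_to([x,y,110],velocity=100); st("lifted")
def bring(y):
    ctrl.move_ptp(W(-95,y,110),R)
    ctrl.line_to(W(-80,y,78),velocity=120); st("front")
E
python3 - <<'E'
from arm import *
pick(418.3,-153.5); bring(-94)
ctrl.read_camera("side")
im=ctrl.read_camera("side"); cv2.imwrite("pics/c3.png",cv2.resize(im[140:270,230:390],None,fx=4,fy=4,interpolation=2)[:,:,::-1])
E
```

```text
gripped 12.8 [-209.8 -140.1   67. ] F [-1.3  1.2  9.1] gap 39.1 gf 89.4
lifted 13.4 [-210.6 -139.9  109.9] F [-0.9 -0.1 -1.6] gap 38.7 gf 90.4
front 14.4 [-81.  -94.2  77.6] F [ 0.2  0.  -1.5] gap 39.0 gf 90.4
```

View pics/c3.png

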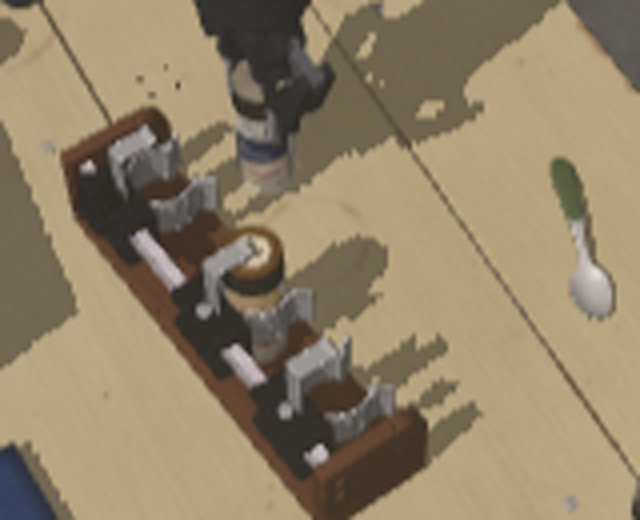

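The jar is held upright in front of the right clip, with its foot at about (268,175) in the full picture. Now I'll raise it a touch and push it in.

```bash
cat >> arm.py <<'E'
def insert(y,xe=3,f=25):
    ctrl.line_to(W(-75,y,79.5),velocity=60); st("pre")
    ctrl.line_to(W(-30,y,79.5),velocity=80,max_force=8); st("mouth")
    print("stopped",ctrl.line_to(W(xe,y,79.5),velocity=40,max_force=f)); st("in")
E
python3 - <<'E'
from arm import *
insert(-94)
ctrl.read_camera("side")
im=ctrl.read_camera("side"); cv2.imwrite("pics/c4.png",cv2.resize(im[140:270,230:390],None,fx=4,fy=4,interpolation=2)[:,:,::-1])
E
```

```text
pre 14.8 [-74.3 -94.2  80.2] F [ 0.2 -0.5 -1.1] gap 38.9 gf 90.4
mouth 15.5 [-30.4 -93.9  79.2] F [-0.9 -0.4 -1.9] gap 39.3 gf 90.4
stopped False
in 16.5 [  1.9 -94.2  79.9] F [-7.4 -2.3  7. ] gap 39.1 gf 90.9
```

View pics/c4.png

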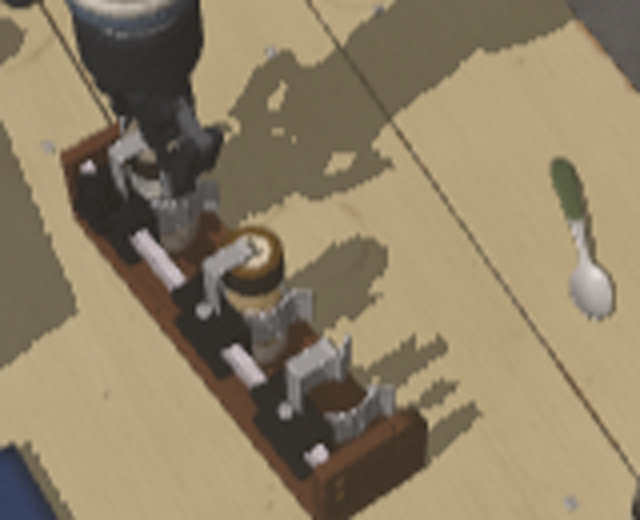

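The jar is in the jaws, but the remaining −7 N suggests it may not be fully home. I'll press a little further.

Run:
```python
from arm import *
for x in(4,6,8,10):
    r=ctrl.line_to(W(x,-94,79.5),velocity=20,max_force=20); st(str(r))
    if r: break
```

```text
False 16.8 [  2.1 -94.2  79.9] F [-12.2  -2.2   9.6] gap 39.2 gf 91.0
False 17.1 [  2.3 -94.1  79.8] F [-17.7  -4.   15. ] gap 39.4 gf 91.7
False 17.3 [  2.5 -94.   79.6] F [-23.5  -5.   19.9] gap 39.1 gf 92.5
False 17.6 [  2.6 -93.9  79.5] F [-31.   -6.9  24.9] gap 39.1 gf 93.0
```

A stiff stop at x of about 2 means the jar is home. Relax, lower it until the foot meets the board, and release.

```bash
cat >> arm.py <<'E'
def settle(y,x=1.8):
    ctrl.line_to(W(x,y,79.5),velocity=30); st("relaxed")
    print(ctrl.line_to(W(x,y,76.5),velocity=15,max_force=12)); st("low")
    ctrl.command_gripper(56); st("open")
    ctrl.line_to(W(x,y,190),velocity=150); st("up")
def fitjar(cs,x,y,z0,lab):
    # fit axis xy and foot height/tilt from side silhouettes
    pass
E
python3 - <<'E'
from arm import *
settle(-94)
ctrl.line_to(W(-150,0,200),velocity=250)
ctrl.move_ptp([438.8,257.5,190],R)
im=ctrl.read_camera("side"); b=ctrl.read_camera("top")
for cn in M:
  for n in("spice_1","spice_1_mid"):
    print(cn,n,[(np.round(d["at"],1).tolist(),round(d["score"],2)) for d in ctrl.spot_point(cn,n)])
  for n in((0,-94.9+.9,10),(0,12.9,10),(0,-94,62.5),(0,12.9,62.5)): print(cn,n,np.round(proj(cn,W(*n)),1))
cv2.imwrite("pics/c5.png",np.hstack([cv2.resize(x[v:v+80,u:u+100],None,fx=4,fy=4,interpolation=2) for x,u,v in((im,240,155),(b,300,120))])[:,:,::-1])
E
```

```text
relaxed 18.0 [  1.8 -94.1  79.7] F [-5.1 -1.9  3.7] gap 39.2 gf 90.5
True
low 18.3 [  1.7 -94.   77.1] F [-1.6 -0.1  5.4] gap 39.0 gf 91.4
open 18.6 [  0.3 -93.8  76.1] F [0.2 0.2 0.2] gap 56.2 gf 0.0
up 19.5 [  1.2 -93.8 189. ] F [-1.1  0.9  0.1] gap 56.1 gf 0.0
side spice_1 [([393.5, 269.5], 0.89), ([273.4, 193.9], 0.83), ([295.1, 225.4], 0.83)]
side spice_1_mid []
side (0, -94.0, 10) [[272.6 196.7]]
side (0, 12.9, 10) [[294.9 223.5]]
side (0, -94, 62.5) [[271.  185.6]]
side (0, 12.9, 62.5) [[294. 213.]]
top spice_1 [([358.3, 161.6], 0.69), ([248.5, 220.8], 0.43)]
top spice_1_mid [([360.8, 143.3], 0.69), ([241.6, 219.3], 0.39)]
top (0, -94.0, 10) [[360.4 161.4]]
top (0, 12.9, 10) [[325.1 166. ]]
top (0, -94, 62.5) [[361.8 159.1]]
top (0, 12.9, 62.5) [[325.1 163.9]]
```

View pics/c5.png

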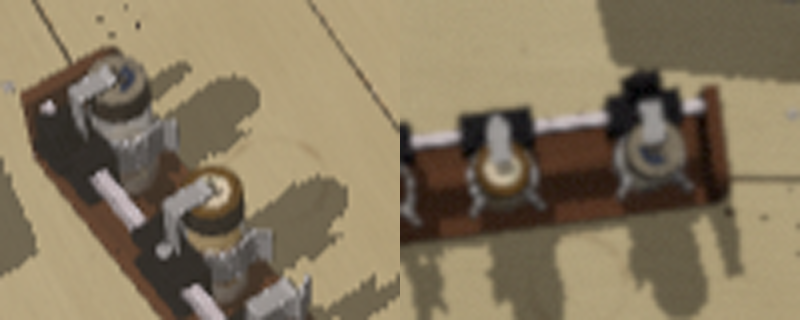

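The right jar sits in its clip just as jar 3 does in the middle one: upright, foot down. The tool lowered to within 0.1 mm of pick height plus 10 mm. The end gap is still visible. Now jar A into the left clip.

Run:
```python
from arm import *
pick(438.8,257.5); bring(100.7); insert(100.7)
for x in(4,6,8):
    r=ctrl.line_to(W(x,100.7,79.5),velocity=20,max_force=20); f=st(str(r))["wrist_force"]
    if r or np.linalg.norm(f)>25: break
```

```text
gripped 23.6 [-131.7  264.5   67.1] F [-0.9  0.6  6. ] gap 39.3 gf 89.5
lifted 24.2 [-132.6  264.1  109.9] F [-0.4  0.6 -1.2] gap 38.9 gf 90.4
front 25.3 [-80.6 101.5  77.6] F [-0.6 -0.6 -0.1] gap 38.9 gf 90.4
pre 25.6 [-74.2 100.9  80.3] F [ 0.  -0.6 -1.8] gap 39.3 gf 90.4
mouth 26.3 [-30.4 100.6  79.2] F [-1.2 -0.7 -1.1] gap 38.8 gf 90.4
stopped False
in 27.3 [  0.6 100.7  79.8] F [-14.2  -2.3  12.7] gap 38.8 gf 91.8
False 27.5 [  0.7 100.7  79.7] F [-18.3  -2.5  15.5] gap 38.9 gf 91.9
False 27.8 [  0.8 100.7  79.6] F [-23.5  -3.   20.4] gap 39.1 gf 92.8
```

Run:
```python
from arm import *
settle(100.7,.5)
ctrl.line_to(W(-150,150,220),velocity=250); ctrl.move_ptp([250,430,250],R)
im=ctrl.read_camera("side"); b=ctrl.read_camera("top")
for cn in M: print(cn,[(np.round(d["at"],1).tolist(),round(d["score"],2)) for n in("spice_1","clay_cup","red_jar") for d in ctrl.spot_point(cn,n)])
cv2.imwrite("pics/c6.png",np.hstack([cv2.resize(x[v:v+200,u:u+w],None,fx=2,fy=2,interpolation=2) for x,u,v,w in((im,230,90,180),(b,180,100,220))])[:,:,::-1]); st()
```

```text
relaxed 28.1 [  0.4 100.7  79.7] F [-5.4 -0.7  5.1] gap 39.1 gf 90.4
True
low 28.4 [  0.3 100.7  77.1] F [-1.5  0.6  6.2] gap 39.3 gf 91.6
open 28.7 [ -1.3 100.7  76. ] F [-0.9  0.5 -0.3] gap 56.3 gf 0.0
up 29.6 [-1.000e-01  1.007e+02  1.891e+02] F [-0.4  0.6 -0.8] gap 56.3 gf 0.0
side [([272.3, 194.2], 0.84), ([312.2, 249.9], 0.82), ([294.5, 224.1], 0.63), ([289.3, 122.1], 0.86), ([255.3, 188.3], 0.24), ([446.6, 297.1], 0.89)]
top [([325.9, 165.9], 0.71), ([207.1, 242.2], 0.7), ([358.1, 158.4], 0.65), ([297.1, 168.4], 0.63), ([437.2, 219.4], 0.95), ([207.3, 241.2], 0.68)]
 32.1 [-294.8  461.2  250. ] F [-0.1  0.1  0.4] gap 55.8 gf 0.0
```

View pics/c6.png

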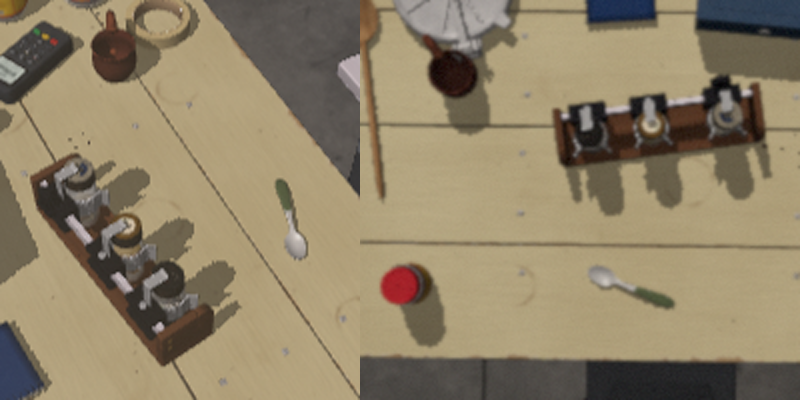

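All three jars stand upright in their clips, at about (272,194), (295,224) and (312,250) in the side view. The sliding clip is just off the right end board. The cup and red jar are where they were, and the arm is clear of everything.

```bash
python3 -c "
from workcell import ctrl
print(ctrl.hand_in())"
```

```text
the job is handed in; nothing more can be done
None
```

I slid the right-hand clip to the end board and backed it off about 16 mm. Both near jars are pushed into the left and right clips, upright with their feet on the base board, and the job is handed in at about 32 s with the middle jar, clay cup and red-lidded jar undisturbed.

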